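# Pack the sample tubes into the transport box and shut its lid

### The arm

A 6-joint arm with a two-finger parallel gripper is mounted at the origin on a cart in front of the work surface, level with it; the furniture and walls round the work are solid. World frame = base frame: x ahead of the robot, y to its left, z up, the work surface at z = 0. Lengths are in m, angles in rad, forces in N, time in s.
With the tool pointing down it reaches from about 0.425 to 0.95 m from the base axis. Payload 3.5 kg.
Tool frame: the origin (TCP) lies between the finger pads; the fingertips stand 19 mm ahead of it and the grasp point (between the pads) is the TCP (ctrl.nose_length is the distance from the TCP to the fingertips, in m); z points along the fingers, y is the line along which they close (so a half turn about z gives the same grasp; the last joint's range is limited). The gripper opens to 85 mm and grips with 20 to 120 N. Pads are 22 mm wide; open, the fingers measure 114 mm over their backs; the gripper's body (76 mm by 85 mm) begins 54 mm behind the grasp point. The pads swing forward as they close: fully open they stand 13 mm farther back than shut.
Start: joints at [-1.324, 0.286, 1.577, -0, 1.279, -0.15], TCP at [0.261, -0.623, 0.227] pointing down, gripper open.
Joint ranges: [-2.77, 2.77], [-0.9, 2.22], [0.21, 2.48], [-1.53, 4.67], [0.24, 2.81], [-2.84, 2.84]. Speed limits (rad/s): [2.79, 2.79, 3.14, 3.14, 3.14, 3.14].

### API

Orientations are given as a unit quaternion [x, y, z, w].
In Python, from plant import ctrl gives the robot as it stands.
- The arm moves only by the tool apply_moves, never from a script. Its argument "series" is a list of rows, each a list of 6 numbers: the shift along the world's x, y, z scaled (see below), then the turn, a rotation vector about the world's x, y, z scaled (see below). A call has 1 to 20 rows; each row is the pose to reach, as a shift and turn from the pose commanded when the call began; what a row does not reach only later rows make up. The controller multiplies each number of a shift by 0.8 m and each number of a turn by 45 degrees. A row lasts 1/8 s, in which the tool goes at most 62.5 mm and 10.7 degrees, less where a joint would pass 70% of its speed; a pose out of reach is approached as far as the arm can. A call with a number of a shift or a turn outside -1 to 1 is refused whole. A call with a gripper value outside its range is refused whole. "jaw" is the opening, from 0 (shut) to 1 (fully open), set as the call begins (left out, the last holds). The fingers move at their own pace and stop on an object; "squeeze" is the grip in N (left out, the last holds). Time passes only in rows, so rows that repeat a pose let the fingers close. It gives the time, the measured TCP pose, the force, the opening and the grip force at its end, in the units of the state.
- ctrl.get_state(): the state, without advancing time (a new reading comes with each control period).
- ctrl.read_camera(name): name is "side" or "top" or "wrist"; returns the picture (480x640x3 uint8, red, green, blue); there is no depth.
- ctrl.get_calibration(name): a dict with "fx", "fy", "cx", "cy" (pixels), "xyz" and "orientation" of the camera in the world; the wrist camera has in their place "hand_eye" (4x4, takes a point from camera to tool coordinates, whose origin is the TCP and whose axes are the flange's). Camera axes: x right, y up, looking along -z (the intrinsics and any distortion apply to the point x, -y, -z); pixel columns grow to the right and rows downward; lengths in m; the calibration is good to about 2 mm. The wrist camera is an equidistant fisheye: a pixel r from the principal point sees the ray r / f radians off the axis. A picture is of the moment at which its call begins: read the wrist's pose just before it. get_calibration takes no time and is no camera call.
- ctrl.sign_off(): hands the job in; it is judged then, once.
Trained networks look in the newest picture that a camera, given by its name, has taken for a name from the list of things; names that differ only in an ending like _2 or _b are one class to them, and where a whole thing is asked for, a point or a joint stands for the part that bears it (a point fixed in the world has none). Each returns a list of dicts, best first, with "p" (0 to 1); they miss things now and then, are a little off and sometimes report something else, mostly with a low value. They report only what shows in the picture. A call takes as long as a camera call.
- ctrl.boxes_of(thing, camera): "xy" ([column, row] as shares, 0 to 1, of the picture: columns of its width, rows of its height, amid what is visible of it).
- ctrl.silhouettes(thing, camera): "pixels" (480x640 bool, what is visible of it) and "xy" ([column, row] as shares, 0 to 1, of the picture: columns of its width, rows of its height, amid what is visible of it).
The state is a dict: "time": time; "qpos": joint angles; "dq": joint speeds; "joint_efforts": joint torques, N m; "eef_pos": TCP position; "tcp_rot": TCP orientation; "contact_force": force on the tool from outside, world axes, zero at the start; "wrist_torque": the same for the moment, N m; "opening": opening from 0.0 (shut) to 1.0 (fully open); "finger_force": force on a finger pad.
Only numpy, scipy, OpenCV 4.12 (cv2) and the standard library are available. Lean on these libraries where they do the work, as an engineer would, in place of code of your own. Each camera call takes 0.05 s, during which the arm holds its last target. There are 200 camera calls.

### The job

Take the two wide screw-cap tubes out of the slanted rack and lay them flat in the two empty cradles of the open transport box, so that they lie below its rim; the cap may point either way. Then fold the stiff lid down until the box is fully shut. Leave the slim tube in the rack and the tube that is already packed in its cradle.

Things in the scene. Friction and masses are not known exactly. Their poses are not given: they have to be found in the camera images.
- tube_a_mid (a point): Closed screw-cap tube, white, 115 mm long; body 29 mm across, ribbed grey cap 34 mm across, 18 mm long; the other end tapers over 16 mm; 60 g. Point on its axis at mid-length, x along the axis to the cap. Starts in a V notch of the slanted rack, cap end up and away from the robot, axis 30 degrees (0.524 rad) from horizontal, this point 62 mm above the bench.
- tube_b_mid (a point): Same kind of tube as tube_a, in another notch of the slanted rack (the two and the slim tube are in any order). Point and axes as for tube_a.
- slim_tube_mid (a point): Slim tube that stays in the rack: same shape as the others but 17 mm across and 105 mm long, cap 21 mm across; in one of the three notches. Point on its axis at mid-length, x towards the cap.
- packed_tube_mid (a point): Closed screw-cap tube, white, 115 mm long; body 29 mm across, ribbed grey cap 34 mm across, 18 mm long; the other end tapers over 16 mm; 60 g. Point on its axis at mid-length, x along the axis to the cap. Already lies in cradle 3 of the box, cap to the hinge side, and stays there.
- slant_rack: Fixed slanted wooden rack, 212 mm wide (y), 116 deep (x), 75 high; origin on the bench under its middle, x up the slope. Three V notches at y = +60, 0, -60 mm, low end at -x on a foot board. A tube rests on two bars 8 mm thick, 22 mm above and below its middle along the slope; between them is free depth of 30 mm past its axis, and 31 mm between wide tubes.
- nest_1 (a point): Centre of V cradle 1 of the box: where the middle of a tube's axis comes when it lies properly, 28 mm above the bench, 20 mm under the rim. A tube lies along x (to the hinge side); y along the box. Empty at the start. A cradle is two V-notched bars 8 mm thick, 22 mm either side of the centre along x, tops 28 mm above the bench; between them it is free down to the floor, 25 mm below the centre.
- nest_2 (a point): Centre of V cradle 2 of the box: where the middle of a tube's axis comes when it lies properly, 28 mm above the bench, 20 mm under the rim. A tube lies along x (to the hinge side); y along the box. The middle one; empty at the start. Cradles are 60 mm apart, the outer ones 41 mm from the end walls.
- nest_3 (a point): Centre of V cradle 3 of the box: where the middle of a tube's axis comes when it lies properly, 28 mm above the bench, 20 mm under the rim. A tube lies along x (to the hinge side); y along the box. Holds packed_tube.
- box_hinge (a point): Middle of the lid's hinge line on the box's back rim, 48 mm above the bench; y along the hinge line, x out of the back of the box, away from the cradles, z up. The fixed aluminium box measures 138 (x) by 208 (y) by 48 mm outside, walls 3 mm; its centre lies 69 mm from here along -x.
- lid_edge (a point): Middle of the free edge of the lid, on its outer face. The lid is a 10 mm thick slab, 138 mm from hinge to free edge, 208 mm wide, with a lip 11 mm further out, 70 mm wide.
- lid (a joint): Angle of the lid, rad: 0 = shut on the rim, grows as it opens upward and away to the back; 1.6 to 1.8 at the start, leaning back a little. The hinge is stiff: the lid stays at any angle; 3 to 5 N near its free edge moves it.

How it is judged:
By the outcome, as a careful person would: the job done as asked, in the order asked, and still so for the second after the job is handed in, with the robot touching nothing.
It also fails if it takes over 72 s, if anything falls off the work surface, if the arm or the gripper's body presses on something with over 40 N, if the wrist force passes 120 N, or if a joint passes its speed limit or range.

## Working session

There is one attempt and no reset: what is moved stays moved. The work goes in short steps, Python scripts to look and compute and a tool call to move; the robot and the scene stay as the last step left them, time stands still between calls to the robot, and variables do not carry over. Pictures are saved under pics/ and viewed, at most 10 in all, crops included, and the job is handed in when it is done.

Besides the shell and the picture viewer there is one more tool, called after "Request:" as name([rows], argument=value, ...), one row to a line, values as JSON. apply_moves: Moves the arm, as the interface text tells. Shifts and turns lie within -1 to 1; 1 stands for 0.8 m of shift or 45 degrees of turn. Its arguments: {"type":"object","properties":{"series":{"type":"array"},"jaw":{"type":"number"},"squeeze":{"type":"number"}},"required":["series"]}

```bash
ls; mkdir -p pics; python3 - <<'E'
from plant import ctrl
import cv2,numpy as np
s=ctrl.get_state(); print({k:np.round(v,3).tolist() for k,v in s.items()})
ims=[]
for n in("top","side"):
    im=ctrl.read_camera(n); cv2.imwrite(f"pics/{n}0.png",im[:,:,::-1])
    c=ctrl.get_calibration(n); print(n,{k:np.round(v,4).tolist() for k,v in c.items()})
    for t in("tube_a_mid","slim_tube_mid","packed_tube_mid","slant_rack","box_hinge","lid_edge","nest_1","lid"):
        try:
            for r in ctrl.boxes_of(t,n)[:4]: print(n,t,round(r["p"],2),np.round(np.array(r["xy"])*[640,480],1))
        except Exception as e: print(n,t,e)
print(ctrl.get_state()["time"])
print(ctrl.get_calibration("wrist"))
E
```

```text
pics
{'time': 0.0, 'qpos': [-1.324, 0.287, 1.578, 0.0, 1.279, -0.15], 'dq': [-0.001, 0.0, 0.001, -0.002, 0.0, -0.0], 'joint_efforts': [-0.0, -40.598, -29.263, -0.0, 0.006, 0.0], 'eef_pos': [0.261, -0.622, 0.226], 'tcp_rot': [0.98, 0.197, -0.0, -0.001], 'contact_force': [0.198, -1.126, -0.291], 'wrist_torque': [-0.016, 0.0, 0.062], 'finger_force': 0.0, 'opening': 1.001}
top {'fx': 566.6754, 'fy': 566.6754, 'cx': 326.6803, 'cy': 239.3369, 'xyz': [0.2494, -0.0631, 1.4493], 'orientation': [0.0806, -0.0724, -0.6638, 0.74]}
top tube_a_mid 0.88 [451.3 243.7]
top slim_tube_mid 0.63 [431.5 233.3]
top slim_tube_mid 0.23 [469.1 262.2]
top packed_tube_mid 0.62 [225.1 244.9]
top slant_rack 0.72 [440.4 245.9]
top box_hinge 0.82 [193.7 239.3]
top lid_edge 0.71 [449.  242.6]
top lid_edge 0.63 [188.9 209.5]
top nest_1 0.57 [194.1 236.1]
top lid 0.92 [192.  213.4]
side {'fx': 593.1835, 'fy': 593.1835, 'cx': 314.7609, 'cy': 228.7479, 'xyz': [0.2427, -1.1318, 0.728], 'orientation': [0.4881, -0.0637, -0.1166, 0.8626]}
side tube_a_mid 0.83 [377.  298.2]
side slim_tube_mid 0.84 [386.7 284.1]
side slim_tube_mid 0.35 [296.4 139.5]
side slant_rack 0.63 [377.9 334.2]
side box_hinge 0.89 [290.3 144.9]
side box_hinge 0.37 [295.8 139. ]
side lid_edge 0.68 [298.  139.6]
side nest_1 0.7 [295.3 143. ]
side lid 0.86 [295.  137.9]
side lid 0.63 [378.  335.2]
0.9
{'fx': 371.64829954431775, 'fy': 371.64829954431775, 'cx': 323.732157297564, 'cy': 237.53692541398013, 'hand_eye': array([[ 5.93356300e-04,  9.48228692e-01,  3.17587777e-01,
         8.14661106e-02],
       [ 9.99999563e-01, -7.91906777e-04,  4.96091781e-04,
        -2.06023073e-04],
       [ 7.21908374e-04,  3.17587344e-01, -9.48228748e-01,
        -1.45824156e-01],
       [ 0.00000000e+00,  0.00000000e+00,  0.00000000e+00,
         1.00000000e+00]])}
```

```bash
python3 - <<'E'
import cv2
a=cv2.imread("pics/top0.png");a=a[130:370,120:530]
cv2.imwrite("pics/t1.png",cv2.resize(a,None,fx=1.95,fy=1.95,interpolation=cv2.INTER_CUBIC))
E
```

```text
(no output)
```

View pics/t1.png

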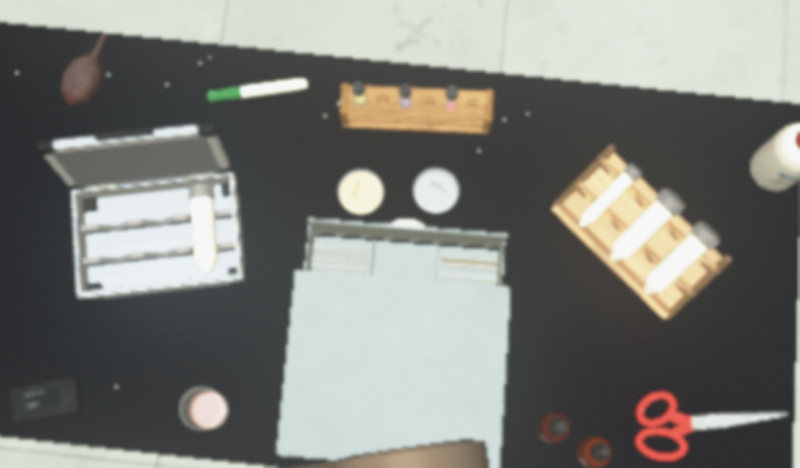

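View pics/side0.png

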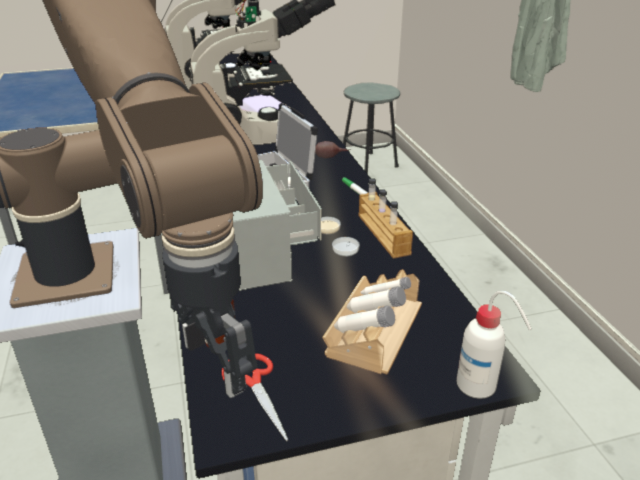

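The top view shows the box at the left, with its lid open to the far side. The packed tube is at the box's right end (crop 203,235) and the two left cradles are empty. The rack is at the right: slim tube at the upper left (610,195), wide tubes at (645,225) and (682,258). A cabinet with an open drawer stands between them.

```bash
cat > h.py <<'E'
from plant import ctrl
import numpy as np, cv2
from scipy.spatial.transform import Rotation as R
def cam(n,s=None):
    c=ctrl.get_calibration(n)
    if n!="wrist": return c,R.from_quat(c["orientation"]).as_matrix(),np.array(c["xyz"])
    s=s or ctrl.get_state(); T=R.from_quat(s["tcp_rot"]).as_matrix(); H=np.array(c["hand_eye"])
    return c,T@H[:3,:3],T@H[:3,3]+s["eef_pos"]
def ray(n,px,s=None):
    c,A,o=cam(n,s); u=(px[0]-c["cx"])/c["fx"]; v=(px[1]-c["cy"])/c["fy"]
    if n=="wrist":
        r=np.hypot(u,v)+1e-12; d=np.array([u/r*np.sin(r),-v/r*np.sin(r),-np.cos(r)])
    else: d=np.array([u,-v,-1])
    return o,A@d
def at_z(n,px,z,s=None):
    o,d=ray(n,px,s); return o+d*(z-o[2])/d[2]
def proj(n,P,s=None):
    c,A,o=cam(n,s); p=(np.atleast_2d(P)-o)@A; x,y,z=p[:,0],-p[:,1],-p[:,2]
    if n=="wrist":
        r=np.hypot(x,y)+1e-12; t=np.arctan2(r,z); return np.c_[c["cx"]+c["fx"]*t*x/r,c["cy"]+c["fy"]*t*y/r]
    return np.c_[c["cx"]+c["fx"]*x/z,c["cy"]+c["fy"]*y/z]
E
python3 - <<'E'
from h import *
cr=lambda p:np.array(p)/1.95+[120,130]
print("box rim",[at_z("top",cr(p),.048).round(3)[:2].tolist() for p in((75,190),(237,175),(242,278),(80,298))])
print("packed cap, tip",[at_z("top",cr(p),.028).round(3)[:2].tolist() for p in((202,183),(207,272))])
print("wideA bottom/cap",at_z("top",cr((617,257)),.033).round(3),at_z("top",cr((672,198)),.091).round(3))
print("wideB",at_z("top",cr((651,288)),.033).round(3),at_z("top",cr((709,232)),.091).round(3))
print("slim",at_z("top",cr((586,222)),.035).round(3),at_z("top",cr((634,171)),.088).round(3))
print("rack corners z0 (bottom, left), z75(top,right)",at_z("top",cr((664,320)),0.02).round(3),at_z("top",cr((552,207)),.02).round(3),at_z("top",cr((613,146)),.075).round(3),at_z("top",cr((731,261)),.075).round(3))
# cabinet height: side view top corners vs top view (288,215..)
print("cab top-view corners z=.2/.1",[[at_z("top",cr(p),z).round(3)[:2].tolist() for p in((308,218),(508,235),(278,455),(510,290))] for z in(.1,.2)])
print("side: cab (285,229) ",[at_z("side",(288,222),z).round(3) for z in(.1,.15,.2)], "drawer corner (320,213)",[at_z("side",(320,213),z).round(3) for z in (0.05,.1,.15)])
s=ctrl.get_state();print(R.from_quat(s["tcp_rot"]).as_matrix().round(2))
E
```

```text
box rim [[0.541, 0.399], [0.584, 0.192], [0.45, 0.166], [0.402, 0.368]]
packed cap, tip [[0.573, 0.24], [0.456, 0.216]]
wideA bottom/cap [ 0.532 -0.313  0.033] [ 0.604 -0.366  0.091]
wideB [ 0.496 -0.359  0.033] [ 0.565 -0.415  0.091]
slim [ 0.574 -0.269  0.035] [ 0.635 -0.317  0.088]
rack corners z0 (bottom, left), z75(top,right) [ 0.459 -0.381  0.02 ] [ 0.593 -0.225  0.02 ] [ 0.669 -0.29   0.075] [ 0.534 -0.449  0.075]
cab top-view corners z=.2/.1 [[[0.526, 0.086], [0.532, -0.164], [0.236, 0.085], [0.463, -0.173]], [[0.506, 0.075], [0.511, -0.157], [0.237, 0.074], [0.448, -0.164]]]
side: cab (285,229)  [array([ 0.468, -0.082,  0.1  ]), array([ 0.45 , -0.166,  0.15 ]), array([ 0.432, -0.249,  0.2  ])] drawer corner (320,213) [array([0.567, 0.022, 0.05 ]), array([ 0.543, -0.063,  0.1  ]), array([ 0.519, -0.148,  0.15 ])]
[[ 0.92  0.39  0.  ]
 [ 0.39 -0.92 -0.  ]
 [ 0.    0.   -1.  ]]
```

Request:
apply_moves([
  [0, 0, 0.1, 0, 0, 0.2],
  [0.2, 0.18, 0.1, 0, 0, 0.6],
  [0.36, 0.33, 0.1, 0, 0, 1],
  [0.36, 0.33, 0.1, 0, 0, 1],
  [0.36, 0.33, 0.1, 0, 0, 1],
  [0.36, 0.33, 0.1, 0, 0, 1],
  [0.36, 0.33, 0.1, 0, 0, 1],
  [0.36, 0.33, 0.1, 0, 0, 1],
], jaw=0.54, squeeze=40)

```text
time: 1.9
eef_pos: [0.5512, -0.3557, 0.3077]
tcp_rot: [0.829, 0.559, 0.0, 0.0]
contact_force: [-0.3, -0.5, 0.6]
opening: 0.542
finger_force: 0.0
```

Request:
apply_moves([
  [0, 0, 0, 0, 0, 0.25],
  [0, 0, 0, 0, 0, 0.5],
  [0, 0, 0, 0, 0, 0.75],
  [0, 0, 0, 0, 0, 1],
  [0, 0, 0, 0, 0, 1],
])

```text
time: 2.52
eef_pos: [0.5483, -0.3593, 0.3072]
tcp_rot: [0.554, 0.832, -0.0, -0.0]
contact_force: [0.4, 0.1, 0.1]
opening: 0.536
finger_force: 0.0
```

Request:
apply_moves([
  [0, 0, 0, 0, 0, 0.25],
  [0, 0, 0, 0, 0, 0.5],
  [0, 0, 0, 0, 0, 0.64],
  [0, 0, 0, 0, 0, 0.64],
  [0, 0, 0, 0, 0, 0.64],
  [0, 0, 0, 0, 0, 0.64],
])

```text
time: 3.28
eef_pos: [0.5488, -0.3586, 0.3073]
tcp_rot: [0.33, 0.944, -0.0, -0.0]
contact_force: [0.3, 0.5, 0.1]
opening: 0.538
finger_force: 0.0
```

```bash
python3 - <<'E'
from h import *
s=ctrl.get_state(); im=ctrl.read_camera("wrist"); cv2.imwrite("pics/w1.png",im[:,:,::-1])
print(s["time"],s["eef_pos"],R.from_quat(s["tcp_rot"]).as_matrix().round(3),s["opening"],s["qpos"])
for t in("tube_a_mid","slim_tube_mid"):
    for r in ctrl.silhouettes(t,"wrist"):
        m=r["pixels"]; ys,xs=np.nonzero(m); d=np.c_[xs,ys]; c=d.mean(0); w,v=np.linalg.eigh(np.cov((d-c).T))
        print(t,round(r["p"],2),np.array(r["xy"])*[640,480],m.sum(),c.round(1),v[:,1].round(3),np.sqrt(w).round(1))
np.save("s1.npy",s,allow_pickle=True)
E
```

```text
3.275 [ 0.54881659 -0.3586374   0.30732223] [[-0.782  0.623 -0.   ]
 [ 0.623  0.782 -0.   ]
 [-0.    -0.    -1.   ]] 0.5384095998508912 [-7.33304105e-01  1.96328590e-01  1.53913423e+00 -6.94572131e-05
  1.40611503e+00 -1.63112569e+00]
tube_a_mid 0.69 [348.288 200.208] 2783 [349.  200.3] [-0.005  1.   ] [ 8.1 28.9]
slim_tube_mid 0.86 [400.384 200.112] 1340 [402.1 199.8] [0.037 0.999] [ 4.5 24.9]
```

View pics/w1.png

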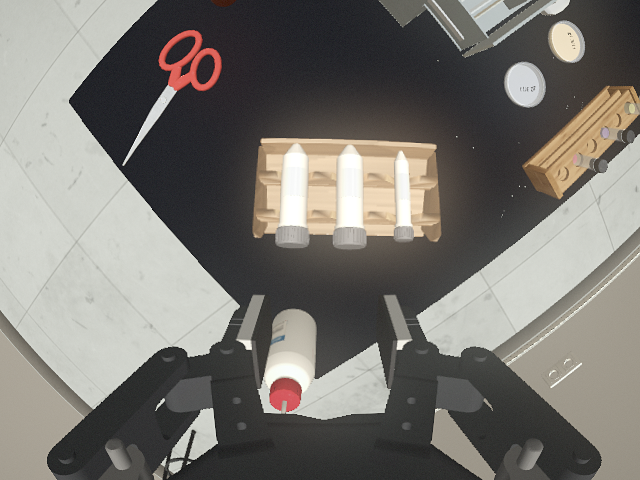

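The rack is seen from above its low end. The wide tubes are at columns 293 and 350, the slim one at 403, with their caps at row ~240 and tips at row ~145.

```bash
cat >> h.py <<'E'
def tube_pts(mid,a,L=.115,r=.0145,rc=.017,cap=.018,tap=.016):
    a=np.array(a)/np.linalg.norm(a); e=np.cross([0,0,1],a); e/=np.linalg.norm(e); f=np.cross(a,e)
    th=np.linspace(0,2*np.pi,40,endpoint=False); P=[]
    for t,q in((-L/2,r*.2),(-L/2+tap,r),(L/2-cap,rc),(L/2,rc)):
        P.append(np.array(mid)+t*a+q*(np.cos(th)[:,None]*e+np.sin(th)[:,None]*f))
    return np.vstack(P)
def ext(n,P,s): 
    q=proj(n,P,s); return np.r_[q.min(0),q.max(0)]
E
python3 - <<'E'
from h import *
from scipy.optimize import least_squares
s=np.load("s1.npy",allow_pickle=True).item()
m=[r for r in ctrl.silhouettes("tube_a_mid","wrist")]
for r in m:
    ys,xs=np.nonzero(r["pixels"]); print(xs.min(),ys.min(),xs.max(),ys.max())
obs=np.array([[275,143,311,248],[332.5,144,367.5,249],[393,150,414,242]])
def model(p):
    x,y,w,dz=p; h=np.array([np.cos(w),np.sin(w),0]); k=np.array([-h[1],h[0],0]); o=np.array([x,y,.062+dz]); a=h*np.cos(np.pi/6)+[0,0,.5]
    return [ext("wrist",tube_pts(o-.06*k,a),s),ext("wrist",tube_pts(o,a),s),ext("wrist",tube_pts(o+.06*k-[0,0,0.003],a,.105,.0085,.0105),s)]
f=lambda p:(np.array(model(p))-obs).ravel()
r=least_squares(f,[.57,-.34,-.67,0],x_scale=[.01,.01,.05,.01])
print(r.x.round(4),np.degrees(r.x[2]),f(r.x).reshape(3,4).round(1))
r=least_squares(lambda p:f([*p,0]),[.57,-.34,-.67],x_scale=[.01,.01,.05])
print(r.x.round(4),np.degrees(r.x[2]),f([*r.x,0]).reshape(3,4).round(1))
w=r.x[2];print("B",r.x[:2]-.06*np.array([-np.sin(w),np.cos(w)]))
E
```

```text
333 145 365 248
[ 0.5651 -0.3363 -0.681  -0.0026] -39.01864784865125 [[ 1.1  0.7 -2.2 -0.1]
 [ 1.   0.1 -1.5 -0.7]
 [ 0.9 -0.1  0.9  0.2]]
[ 0.5645 -0.3361 -0.6799] -38.95800322197404 [[ 0.6  0.4 -2.4  0.3]
 [ 0.9 -0.2 -1.4 -0.3]
 [ 1.1 -0.4  1.4  0.4]]
B [ 0.52681163 -0.38279802]
```

```bash
cat >> h.py <<'E'
def delta(pos,Rm,s=None):
    "shift/0.8 and turn/45deg from the present pose"
    s=s or ctrl.get_state()
    d=(np.array(pos)-s["eef_pos"])/.8; w=(R.from_matrix(Rm)*R.from_quat(s["tcp_rot"]).inv()).as_rotvec()/np.radians(45)
    return d.round(4).tolist(),w.round(3).tolist()
def Rot(x,z): 
    x,z=np.array(x),np.array(z); return np.c_[x,np.cross(z,x),z]
YR=-.68; h=np.array([np.cos(YR),np.sin(YR),0]); k=np.array([-h[1],h[0],0])
a=h*np.cos(np.pi/6)+[0,0,.5]; n=h*.5-[0,0,np.cos(np.pi/6)]
A=np.array([.5645,-.3362,.062]); B=A-.06*k; RG=Rot(-a,n)
E
python3 - <<'E'
from h import *
print(delta(B-.11*n,RG),(n*.11/.8).round(4),B-.11*n)
E
```

```text
([-0.0811, 0.0128, -0.1876], [-0.417, -0.52, -0.01]) [ 0.0535 -0.0432 -0.1191] [ 0.48400592 -0.34827075  0.15726279]
```

Request:
apply_moves([
  [-0.04, 0.006, -0.09, -0.21, -0.26, 0],
  [-0.081, 0.013, -0.188, -0.417, -0.52, -0.01],
  [-0.081, 0.013, -0.188, -0.417, -0.52, -0.01],
  [-0.081, 0.013, -0.188, -0.417, -0.52, -0.01],
  [-0.081, 0.013, -0.188, -0.417, -0.52, -0.01],
  [-0.081, 0.013, -0.188, -0.417, -0.52, -0.01],
  [-0.081, 0.013, -0.188, -0.417, -0.52, -0.01],
])

```text
time: 4.35
eef_pos: [0.4858, -0.3498, 0.1598]
tcp_rot: [0.322, 0.91, -0.087, 0.246]
contact_force: [-0.3, 0.6, 0.3]
opening: 0.542
finger_force: 0.0
```

```bash
python3 - <<'E'
from h import *
s=ctrl.get_state(); im=ctrl.read_camera("wrist"); cv2.imwrite("pics/w2.png",im[:,:,::-1])
print(s["time"],delta(B,RG,s),s["contact_force"],s["qpos"].round(2))
print(proj("wrist",np.array([B-.0575*a,B,B+.0575*a,A-.0575*a,A,A+.0575*a]),s).round(0).tolist())
E
```

```text
4.35 ([0.0512, -0.0414, -0.1222], [0.004, 0.003, -0.001]) [-0.34424193  0.61831658  0.2806264 ] [-0.82 -0.06  2.15  0.14  0.53 -1.82]
[[324.0, 148.0], [324.0, 228.0], [323.0, 299.0], [410.0, 150.0], [405.0, 228.0], [399.0, 298.0]]
```

View pics/w2.png

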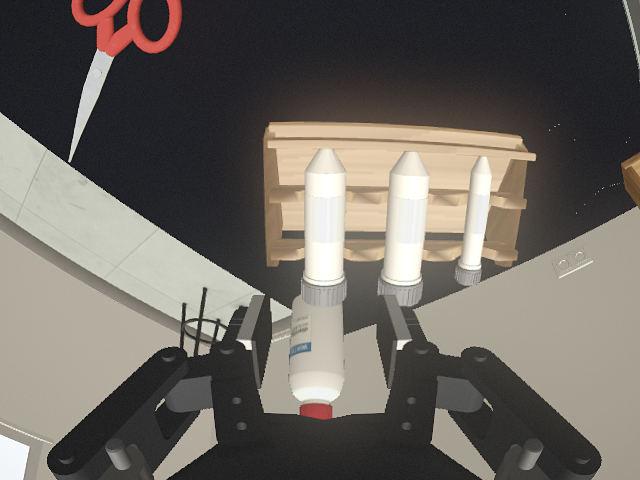

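The tube's predicted axis, (324,148) to (323,299), matches the picture, so I go in.

Request:
apply_moves([
  [0.02, -0.016, -0.048, 0, 0, 0],
  [0.035, -0.028, -0.083, 0, 0, 0],
  [0.045, -0.036, -0.107, 0, 0, 0],
  [0.051, -0.041, -0.122, 0, 0, 0],
  [0.051, -0.041, -0.122, 0, 0, 0],
  [0.051, -0.041, -0.122, 0, 0, 0],
])

```text
time: 5.15
eef_pos: [0.5253, -0.3813, 0.0604]
tcp_rot: [0.322, 0.911, -0.087, 0.245]
contact_force: [0.4, -0.4, -0.4]
opening: 0.541
finger_force: 0.0
```

Request:
apply_moves([
  [0, 0, 0, 0, 0, 0],
  [0, 0, 0, 0, 0, 0],
  [0, 0, 0, 0, 0, 0],
  [0, 0, 0, 0, 0, 0],
  [0, 0, 0, 0, 0, 0],
], jaw=0.2, squeeze=30)

```text
time: 5.78
eef_pos: [0.5252, -0.3812, 0.0606]
tcp_rot: [0.322, 0.911, -0.087, 0.245]
contact_force: [-3.2, 3.3, 6.0]
opening: 0.282
finger_force: 29.0
```

Request:
apply_moves([
  [-0.015, 0.012, 0.033, 0, 0, 0],
  [-0.04, 0.032, 0.09, 0, 0, 0],
  [-0.06, 0.05, 0.15, 0, 0, 0],
  [-0.06, 0.05, 0.2, 0, 0, 0],
  [-0.06, 0.05, 0.25, 0, 0, 0],
  [-0.06, 0.05, 0.3, 0, 0, 0],
  [-0.06, 0.05, 0.3, 0, 0, 0],
])

```text
time: 6.65
eef_pos: [0.478, -0.3421, 0.3044]
tcp_rot: [0.321, 0.91, -0.088, 0.248]
contact_force: [-0.3, 0.2, -0.3]
opening: 0.279
finger_force: 26.8
```

```bash
cat >> h.py <<'E'
YB=np.radians(11.7); hb=np.array([np.cos(YB),np.sin(YB),0]); kb=np.array([-hb[1],hb[0],0])
C=np.array([.494,.281,.028]); RB=Rot(-hb,[0,0,-1])
E
python3 - <<'E'
from h import *
print(ctrl.get_state()["opening"],delta([.494,.281,.30],RB), delta([.494,.0,.30],RB))
E
```

```text
0.2794053912346615 ([0.02, 0.7789, -0.0055], [0.167, 0.679, 1.097]) ([0.02, 0.4276, -0.0055], [0.167, 0.679, 1.097])
```

Request:
apply_moves([
  [0.02, 0.07, 0, 0.02, 0.1, 0.15],
  [0.03, 0.14, 0, 0.04, 0.2, 0.3],
  [0.03, 0.21, 0, 0.06, 0.27, 0.42],
  [0.03, 0.28, 0, 0.08, 0.34, 0.55],
  [0.02, 0.35, 0, 0.08, 0.34, 0.55],
  [0.02, 0.42, 0, 0.08, 0.34, 0.55],
  [0.02, 0.42, 0, 0.08, 0.34, 0.55],
])

```text
time: 7.52
eef_pos: [0.4918, -0.0013, 0.2971]
tcp_rot: [0.11, 0.985, -0.045, 0.123]
contact_force: [0.2, -0.7, -0.5]
opening: 0.278
finger_force: 26.9
```

```bash
python3 - <<'E'
from h import *
print(delta([.455,.27,.30],RB))
E
```

```text
([-0.046, 0.3392, 0.0036], [0.083, 0.326, 0.539])
```

Request:
apply_moves([
  [-0.01, 0.07, 0, 0.02, 0.08, 0.13],
  [-0.02, 0.14, 0, 0.04, 0.16, 0.26],
  [-0.03, 0.21, 0, 0.06, 0.25, 0.4],
  [-0.04, 0.28, 0, 0.083, 0.326, 0.539],
  [-0.046, 0.339, 0, 0.083, 0.326, 0.539],
  [-0.046, 0.339, 0.004, 0.083, 0.326, 0.539],
  [-0.046, 0.339, 0.004, 0.083, 0.326, 0.539],
  [-0.046, 0.339, 0.004, 0.083, 0.326, 0.539],
])

```text
time: 8.52
eef_pos: [0.4565, 0.2648, 0.302]
tcp_rot: [-0.098, 0.995, -0.001, 0.001]
contact_force: [-0.3, 0.1, -0.2]
opening: 0.278
finger_force: 26.9
```

```bash
python3 - <<'E'
from h import *
s=ctrl.get_state(); im=ctrl.read_camera("wrist"); cv2.imwrite("pics/w3.png",im[:,:,::-1])
print(s["time"],s["eef_pos"],s["tcp_rot"],s["qpos"].round(2)); np.save("s3.npy",s,allow_pickle=True)
for x,y in((.069,.104),(.069,-.104),(-.069,-.104),(-.069,.104)): print(proj("wrist",C+x*hb+y*kb+[0,0,.02],s).round(0))
E
```

```text
8.525 [0.45646854 0.26482311 0.30199919] [-0.09752864  0.99523148 -0.00102855  0.00118452] [ 0.33 -0.09  1.85 -0.    1.38 -1.43]
[[417. 281.]]
[[245. 283.]]
[[236. 168.]]
[[425. 167.]]
```

View pics/w3.png

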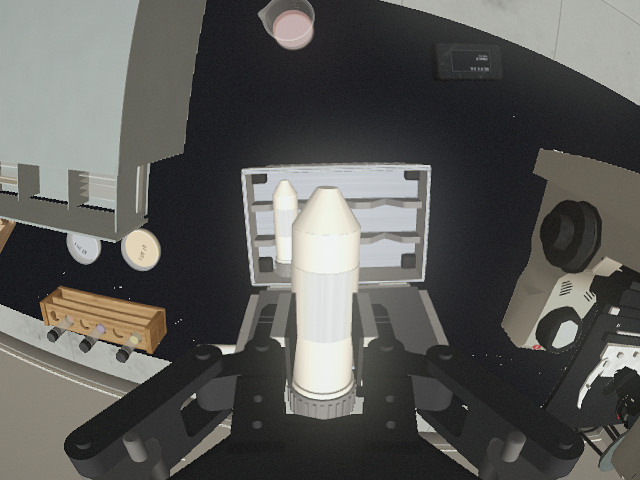

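The box lies below the held tube. Its rim corners are at (243,168), (431,164), (426,284), (248,287) and the packed tube is at column 287. Next I fit the pose.

```bash
python3 - <<'E'
from h import *
from scipy.optimize import least_squares
s=np.load("s3.npy",allow_pickle=True).item()
obs=np.array([(426,284),(248,287),(243,168),(431,164)])
q=[(.069,.104),(.069,-.104),(-.069,-.104),(-.069,.104)]
def f(p):
    h_=np.array([np.cos(p[2]),np.sin(p[2]),0]);k_=np.array([-h_[1],h_[0],0])
    return (proj("wrist",[np.array([p[0],p[1],.048])+x*h_+y*k_ for x,y in q],s)-obs).ravel()
r=least_squares(f,[.494,.281,.2],x_scale=[.01,.01,.05]); print(r.x.round(4),np.degrees(r.x[2]),f(r.x).reshape(4,2).round(1))
w=r.x[2];k_=np.array([-np.sin(w),np.cos(w)]); N=[r.x[:2]+i*.06*k_ for i in(1,0,-1)]; print("nests",np.round(N,4))
g=at_z("wrist",(287,182),.028,s); print("packed tip",g, "exp",N[2]-.0575*np.array([np.cos(w),np.sin(w)]))
# held tube: grasp offset along axis; predicted if TCP is mid
T=R.from_quat(s["tcp_rot"]).as_matrix(); 
for dx in(0,.003,-.003): print(dx,ext("wrist",tube_pts(s["eef_pos"]-T[:,0]*dx,-T[:,0]),s).round(0))
E
```

```text
[0.4933 0.2881 0.2139] 12.25707097767748 [[-2.7 -3.1]
 [ 3.7 -2.9]
 [-0.8  1.5]
 [-0.2  3. ]]
nests [[0.4805 0.3467]
 [0.4933 0.2881]
 [0.506  0.2295]]
packed tip [0.45664118 0.22179255 0.028     ] exp [0.44980749 0.21726784]
0 [287. 178. 359. 424.]
0.003 [288. 185. 358. 428.]
-0.003 [287. 170. 359. 420.]
```

```bash
python3 - <<'E'
import cv2
a=cv2.imread("pics/w3.png")[155:300,235:435]
cv2.imwrite("pics/w3c.png",cv2.resize(a,None,fx=4,fy=4,interpolation=cv2.INTER_CUBIC))
E
```

```text
(no output)
```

View pics/w3c.png

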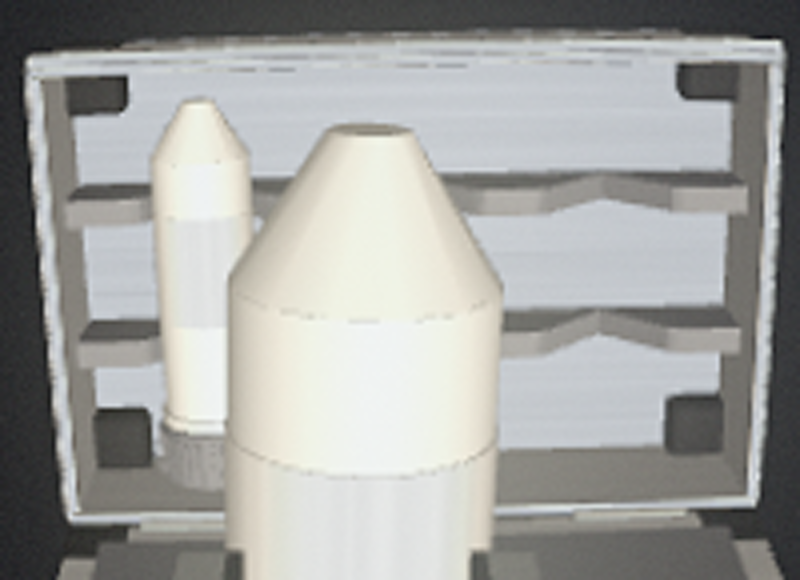

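```bash
python3 - <<'E'
from h import *
from scipy.optimize import least_squares
s=np.load("s3.npy",allow_pickle=True).item()
obs=np.array([(424.5,281.25),(253,285),(242,169.2),(430.8,165.5)])
q=[(.069,.104),(.069,-.104),(-.069,-.104),(-.069,.104)]
def f(p):
    h_=np.array([np.cos(p[2]),np.sin(p[2]),0]);k_=np.array([-h_[1],h_[0],0])
    return (proj("wrist",[np.array([p[0],p[1],.048])+x*h_+y*k_ for x,y in q],s)-obs).ravel()
r=least_squares(f,[.494,.281,.2],x_scale=[.01,.01,.05]); print(r.x.round(4),np.degrees(r.x[2]),f(r.x).reshape(4,2).round(1))
w=r.x[2];h_=np.array([np.cos(w),np.sin(w)]);k_=np.array([-np.sin(w),np.cos(w)]); N=[r.x[:2]+i*.06*k_ for i in(1,0,-1)]; print("nests",np.round(N,4))
loc=lambda g:((g[:2]-r.x[:2])@h_,(g[:2]-r.x[:2])@k_)
print("packed tip loc",loc(at_z("wrist",(285,179.7),.031,s)))
print("packed cap loc",loc(at_z("wrist",(285.5,262.5),.045,s)))
print("notch loc",[loc(at_z("wrist",p,.012,s)) for p in((385,202),(384.5,237))])
E
```

```text
[0.4929 0.2887 0.2214] 12.682857491701109 [[-0.3 -1.1]
 [-0.3 -0.5]
 [ 0.4  0.8]
 [ 0.1  0.6]]
nests [[0.4797 0.3472]
 [0.4929 0.2887]
 [0.506  0.2302]]
packed tip loc (np.float64(-0.053300064948608644), np.float64(-0.05916676789702984))
packed cap loc (np.float64(0.042233780028890076), np.float64(-0.06247851292354289))
notch loc [(np.float64(-0.020090047443557642), np.float64(0.05826528765426528)), (np.float64(0.024647231966026664), np.float64(0.05862967638123703))]
```

```bash
cat >> h.py <<'E'
YB=.2214; hb=np.array([np.cos(YB),np.sin(YB),0]); kb=np.array([-hb[1],hb[0],0])
C=np.array([.493,.2887,.028]); RB=Rot(-hb,[0,0,-1]); N1=C+.06*kb; N2=C
E
python3 - <<'E'
from h import *
for z in(.09,.001): print(delta(N1-.003*hb+[0,0,z],RB))
E
```

```text
([0.0256, 0.1021, -0.2302], [0.002, 0.004, 0.033])
([0.0256, 0.1021, -0.3415], [0.002, 0.004, 0.033])
```

Request:
apply_moves([
  [0.013, 0.05, 0, 0, 0, 0.033],
  [0.026, 0.102, 0, 0, 0, 0.033],
  [0.026, 0.102, -0.07, 0.002, 0.004, 0.033],
  [0.026, 0.102, -0.14, 0.002, 0.004, 0.033],
  [0.026, 0.102, -0.2, 0.002, 0.004, 0.033],
  [0.026, 0.102, -0.24, 0.002, 0.004, 0.033],
  [0.026, 0.102, -0.24, 0.002, 0.004, 0.033],
  [0.026, 0.102, -0.24, 0.002, 0.004, 0.033],
])

```text
time: 9.57
eef_pos: [0.4782, 0.3479, 0.1123]
tcp_rot: [-0.111, 0.994, 0.001, 0.001]
contact_force: [0.7, -0.3, 0.1]
opening: 0.277
finger_force: 27.0
```

```bash
python3 - <<'E'
from h import *
s=ctrl.get_state(); print(delta(N1-.003*hb+[0,0,.001],RB),s["contact_force"])
E
```

```text
([-0.0017, -0.0016, -0.1041], [-0.002, 0.003, -0.001]) [ 0.71929547 -0.34093105  0.08154092]
```

Request:
apply_moves([
  [-0.002, -0.002, -0.04, 0, 0, 0],
  [-0.002, -0.002, -0.07, 0, 0, 0],
  [-0.002, -0.002, -0.09, 0, 0, 0],
  [-0.002, -0.002, -0.1, 0, 0, 0],
  [-0.002, -0.002, -0.104, 0, 0, 0],
  [-0.002, -0.002, -0.104, 0, 0, 0],
  [-0.002, -0.002, -0.104, 0, 0, 0],
])

```text
time: 10.45
eef_pos: [0.4768, 0.3463, 0.0305]
tcp_rot: [-0.112, 0.994, -0.0, 0.001]
contact_force: [-2.2, -5.4, 7.9]
opening: 0.285
finger_force: 29.8
```

Request:
apply_moves([
  [0, 0, 0, 0, 0, 0],
  [0, 0, 0, 0, 0, 0],
  [0, 0, 0, 0, 0, 0],
  [0, 0, 0, 0, 0, 0],
], jaw=0.52)

```text
time: 10.95
eef_pos: [0.4752, 0.3463, 0.0272]
tcp_rot: [-0.111, 0.994, 0.0, -0.0]
contact_force: [0.4, -0.1, 0.3]
opening: 0.521
finger_force: 0.0
```

Request:
apply_moves([
  [0, 0, 0.05, 0, 0, 0],
  [0, 0, 0.11, 0, 0, 0],
  [0, 0, 0.18, 0, 0, 0],
  [0, 0, 0.25, 0, 0, 0],
  [0, 0, 0.33, 0, 0, 0],
  [0, 0, 0.33, 0, 0, 0],
  [0, 0, 0.33, 0, 0, 0],
])

```text
time: 11.82
eef_pos: [0.4751, 0.3462, 0.291]
tcp_rot: [-0.112, 0.994, 0.0, -0.0]
contact_force: [0.1, -0.4, -1.5]
opening: 0.519
finger_force: 0.0
```

```bash
python3 - <<'E'
from h import *
s=ctrl.get_state(); im=ctrl.read_camera("wrist"); cv2.imwrite("pics/w4.png",im[:,:,::-1])
print(s["time"],s["eef_pos"],s["opening"]); np.save("s4.npy",s,allow_pickle=True)
p=proj("wrist",[N1-.0575*hb,N1+.0575*hb,N2-.0575*hb,N2+.0575*hb],s).round(0);print(p.tolist())
print("to rack",delta(A-.11*n,RG,s))
E
```

```text
11.825 [0.47508726 0.34619085 0.29098883] 0.5191236017441235
[[323.0, 144.0], [323.0, 244.0], [269.0, 145.0], [272.0, 244.0]]
to rack ([0.0583, -0.8098, -0.1672], [-0.156, -0.672, -1.123])
```

View pics/w4.png

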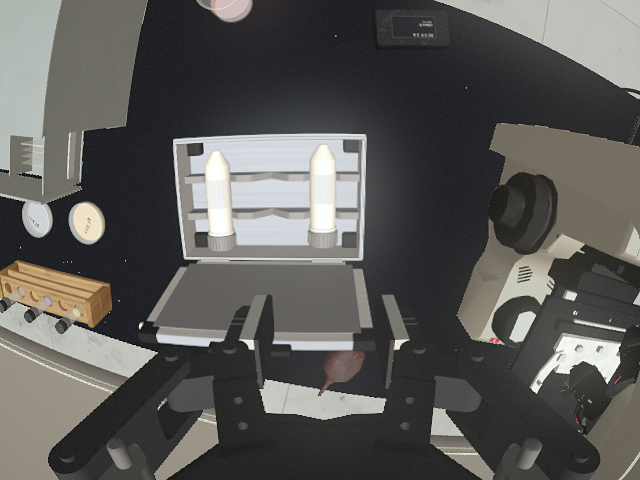

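Tube 1 lies properly in the cradle: tip at (322,146), cap at (322,240), parallel to the packed tube. Next is the second tube.

Request:
apply_moves([
  [0.01, -0.07, 0.01, 0, -0.06, -0.12],
  [0.02, -0.14, 0.02, 0, -0.12, -0.25],
  [0.02, -0.21, 0.02, -0.04, -0.2, -0.37],
  [0.02, -0.28, 0.02, -0.06, -0.27, -0.48],
  [0.02, -0.35, 0.02, -0.07, -0.33, -0.56],
  [0.02, -0.42, 0.02, -0.07, -0.33, -0.56],
  [0.02, -0.48, 0.02, -0.07, -0.33, -0.56],
  [0.02, -0.48, 0.02, -0.07, -0.33, -0.56],
], jaw=0.54)

```text
time: 12.88
eef_pos: [0.4902, -0.0403, 0.3044]
tcp_rot: [0.111, 0.985, -0.041, 0.122]
contact_force: [0.1, -0.4, -0.6]
opening: 0.537
finger_force: 0.0
```

```bash
python3 - <<'E'
from h import *
print("to rack",delta(A-.11*n,RG))
E
```

```text
to rack ([0.0395, -0.3266, -0.1839], [-0.091, -0.343, -0.558])
```

Request:
apply_moves([
  [0.01, -0.07, 0, -0.02, -0.08, -0.13],
  [0.02, -0.14, 0, -0.04, -0.16, -0.26],
  [0.03, -0.21, 0, -0.06, -0.25, -0.4],
  [0.04, -0.28, 0, -0.09, -0.34, -0.558],
  [0.04, -0.327, -0.06, -0.091, -0.343, -0.558],
  [0.04, -0.327, -0.13, -0.091, -0.343, -0.558],
  [0.04, -0.327, -0.184, -0.091, -0.343, -0.558],
  [0.04, -0.327, -0.184, -0.091, -0.343, -0.558],
  [0.04, -0.327, -0.184, -0.091, -0.343, -0.558],
])

```text
time: 14.0
eef_pos: [0.5244, -0.299, 0.1614]
tcp_rot: [0.319, 0.911, -0.087, 0.247]
contact_force: [0.1, -0.4, -0.0]
opening: 0.535
finger_force: 0.0
```

```bash
python3 - <<'E'
from h import *
s=ctrl.get_state(); im=ctrl.read_camera("wrist"); cv2.imwrite("pics/w5.png",im[:,:,::-1])
r=ctrl.silhouettes("tube_a_mid","wrist")
for q in r:
    ys,xs=np.nonzero(q["pixels"]); print(q["p"],xs.min(),ys.min(),xs.max(),ys.max())
print("exp",ext("wrist",tube_pts(A,a),s).round(0)); print("to rack",delta(A,RG,s))
E
```

```text
0.77 295 149 341 307
exp [296. 148. 340. 308.]
to rack ([0.0501, -0.0465, -0.1242], [0.007, 0.006, -0.008])
```

Request:
apply_moves([
  [0.018, -0.019, -0.045, 0.007, 0.006, -0.008],
  [0.034, -0.033, -0.083, 0.007, 0.006, -0.008],
  [0.044, -0.042, -0.108, 0.007, 0.006, -0.008],
  [0.05, -0.047, -0.124, 0.007, 0.006, -0.008],
  [0.05, -0.047, -0.124, 0.007, 0.006, -0.008],
  [0.05, -0.047, -0.124, 0.007, 0.006, -0.008],
])

```text
time: 14.85
eef_pos: [0.5639, -0.3372, 0.0625]
tcp_rot: [0.322, 0.91, -0.086, 0.244]
contact_force: [-0.8, 0.4, 0.1]
opening: 0.539
finger_force: 0.0
```

Request:
apply_moves([
  [0, 0, 0, 0, 0, 0],
  [0, 0, 0, 0, 0, 0],
  [0, 0, 0, 0, 0, 0],
  [0, 0, 0, 0, 0, 0],
  [0, 0, 0, 0, 0, 0],
], jaw=0.2)

```text
time: 15.48
eef_pos: [0.5644, -0.3361, 0.0626]
tcp_rot: [0.322, 0.911, -0.086, 0.244]
contact_force: [1.4, 6.3, 3.7]
opening: 0.276
finger_force: 27.2
```

Request:
apply_moves([
  [-0.015, 0.012, 0.033, 0, 0, 0],
  [-0.04, 0.032, 0.09, 0, 0, 0],
  [-0.06, 0.05, 0.15, 0, 0, 0],
  [-0.06, 0.05, 0.2, 0, 0, 0],
  [-0.06, 0.05, 0.25, 0, 0, 0],
  [-0.06, 0.05, 0.31, 0, 0, 0],
  [-0.06, 0.05, 0.31, 0, 0, 0],
])

```text
time: 16.35
eef_pos: [0.5168, -0.2981, 0.3161]
tcp_rot: [0.322, 0.909, -0.088, 0.248]
contact_force: [0.2, 0.0, 0.7]
opening: 0.26
finger_force: 25.3
```

```bash
python3 - <<'E'
from h import *
print(delta([.46,.265,.305],RB))
E
```

```text
([-0.071, 0.7039, -0.0139], [0.16, 0.684, 1.12])
```

Request:
apply_moves([
  [0, 0.06, 0, 0.02, 0.1, 0.15],
  [-0.01, 0.12, 0, 0.04, 0.2, 0.3],
  [-0.02, 0.18, 0, 0.06, 0.27, 0.42],
  [-0.03, 0.24, 0, 0.08, 0.34, 0.56],
  [-0.03, 0.3, 0, 0.08, 0.34, 0.56],
  [-0.03, 0.36, 0, 0.08, 0.34, 0.56],
  [-0.03, 0.36, 0, 0.08, 0.34, 0.56],
])

```text
time: 17.23
eef_pos: [0.4904, -0.006, 0.3073]
tcp_rot: [0.107, 0.986, -0.044, 0.122]
contact_force: [-0.3, -0.7, -0.6]
opening: 0.266
finger_force: 25.4
```

```bash
python3 - <<'E'
from h import *
print(delta([.46,.265,.305],RB))
E
```

```text
([-0.0379, 0.3388, -0.0029], [0.078, 0.326, 0.555])
```

Request:
apply_moves([
  [-0.01, 0.07, 0, 0.02, 0.08, 0.13],
  [-0.02, 0.14, 0, 0.04, 0.16, 0.26],
  [-0.03, 0.21, 0, 0.06, 0.25, 0.4],
  [-0.038, 0.28, 0, 0.08, 0.326, 0.555],
  [-0.038, 0.339, 0, 0.08, 0.326, 0.555],
  [-0.038, 0.339, 0, 0.08, 0.326, 0.555],
  [-0.038, 0.339, 0, 0.08, 0.326, 0.555],
  [-0.038, 0.339, 0, 0.08, 0.326, 0.555],
])

```text
time: 18.23
eef_pos: [0.4611, 0.2609, 0.3086]
tcp_rot: [-0.107, 0.994, -0.0, 0.001]
contact_force: [0.2, -0.3, 0.4]
opening: 0.263
finger_force: 25.4
```

```bash
python3 - <<'E'
from h import *
s=ctrl.get_state(); im=ctrl.read_camera("wrist"); cv2.imwrite("pics/w6.png",im[:,:,::-1])
T=R.from_quat(s["tcp_rot"]).as_matrix()
for dx in(0,.003): print(dx,ext("wrist",tube_pts(s["eef_pos"]-T[:,0]*dx,-T[:,0]),s).round(0))
print(s["opening"],delta(N2+[0,0,.001],RB))
E
```

```text
0 [287. 178. 359. 424.]
0.003 [288. 185. 358. 428.]
0.2626375509794998 ([0.0398, 0.0346, -0.3497], [-0.0, 0.002, 0.009])
```

View pics/w6.png

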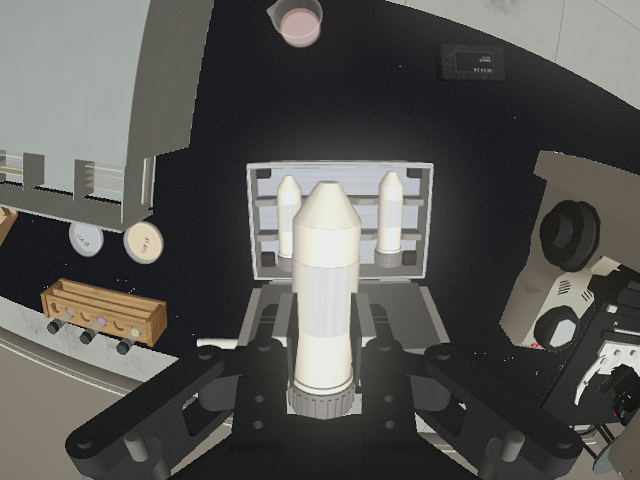

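The held tube is straight (tip at (328,181)), the two tubes in the box lie in their cradles, and the middle one is free.

Request:
apply_moves([
  [0.02, 0.02, -0.03, 0, 0, 0.009],
  [0.038, 0.034, -0.09, 0, 0.002, 0.009],
  [0.038, 0.034, -0.15, 0, 0.002, 0.009],
  [0.038, 0.034, -0.21, 0, 0.002, 0.009],
  [0.038, 0.034, -0.25, 0, 0.002, 0.009],
  [0.038, 0.034, -0.25, 0, 0.002, 0.009],
  [0.038, 0.034, -0.25, 0, 0.002, 0.009],
])

```text
time: 19.15
eef_pos: [0.4926, 0.2894, 0.1107]
tcp_rot: [-0.111, 0.994, 0.0, 0.001]
contact_force: [0.5, 0.1, 0.5]
opening: 0.268
finger_force: 25.4
```

```bash
python3 - <<'E'
from h import *
s=ctrl.get_state(); print(delta(N2-.001*hb+[0,0,.002],RB),s["contact_force"])
E
```

```text
([-0.0007, -0.0011, -0.1009], [-0.002, 0.004, -0.001]) [0.49386645 0.09100484 0.48817885]
```

Request:
apply_moves([
  [-0.001, -0.001, -0.04, 0, 0, 0],
  [-0.001, -0.001, -0.07, 0, 0, 0],
  [-0.001, -0.001, -0.088, 0, 0, 0],
  [-0.001, -0.001, -0.096, 0, 0, 0],
  [-0.001, -0.001, -0.101, 0, 0, 0],
  [-0.001, -0.001, -0.101, 0, 0, 0],
  [-0.001, -0.001, -0.101, 0, 0, 0],
])

```text
time: 20.02
eef_pos: [0.4923, 0.2884, 0.0317]
tcp_rot: [-0.112, 0.994, -0.001, 0.001]
contact_force: [-3.4, -3.9, 10.9]
opening: 0.266
finger_force: 29.3
```

Request:
apply_moves([
  [0, 0, 0, 0, 0, 0],
  [0, 0, 0, 0, 0, 0],
  [0, 0, 0, 0, 0, 0],
  [0, 0, 0, 0, 0, 0],
], jaw=0.52)

```text
time: 20.52
eef_pos: [0.4903, 0.2887, 0.0279]
tcp_rot: [-0.111, 0.994, 0.0, -0.0]
contact_force: [-0.5, 0.8, 1.1]
opening: 0.521
finger_force: 0.0
```

Request:
apply_moves([
  [0, 0, 0.05, 0, 0, 0],
  [0, 0, 0.11, 0, 0, 0],
  [0, 0, 0.18, 0, 0, 0],
  [-0.04, 0, 0.25, 0, 0, 0],
  [-0.05, 0, 0.32, 0, 0, 0],
  [-0.05, 0, 0.33, 0, 0, 0],
  [-0.05, 0, 0.33, 0, 0, 0],
])

```text
time: 21.4
eef_pos: [0.4506, 0.2888, 0.2924]
tcp_rot: [-0.111, 0.994, 0.0, 0.001]
contact_force: [-0.1, -0.3, -0.3]
opening: 0.518
finger_force: 0.0
```

```bash
python3 - <<'E'
from h import *
s=ctrl.get_state(); im=ctrl.read_camera("wrist"); cv2.imwrite("pics/w7.png",im[:,:,::-1]); np.save("s7.npy",s,allow_pickle=True)
print(s["eef_pos"],proj("wrist",[N1-.0575*hb,N1+.0575*hb,N2-.0575*hb,N2+.0575*hb],s).round(0).tolist())
H=C+.069*hb+[0,0,.02]
for th in(1.6,1.7,1.8):
    d=np.cos(th)*-hb+np.sin(th)*np.array([0,0,1]); print(th,proj("wrist",[H+.138*d+.104*kb,H+.138*d-.104*kb],s).round(0).tolist(),(H+.138*d).round(3))
E
```

```text
[0.45060477 0.28876859 0.29242639] [[368.0, 177.0], [365.0, 272.0], [315.0, 176.0], [315.0, 272.0]]
1.6 [[432.0, 360.0], [194.0, 358.0]] [0.564 0.305 0.186]
1.7 [[429.0, 371.0], [197.0, 369.0]] [0.578 0.308 0.185]
1.8 [[426.0, 381.0], [200.0, 379.0]] [0.591 0.311 0.182]
```

View pics/w7.png

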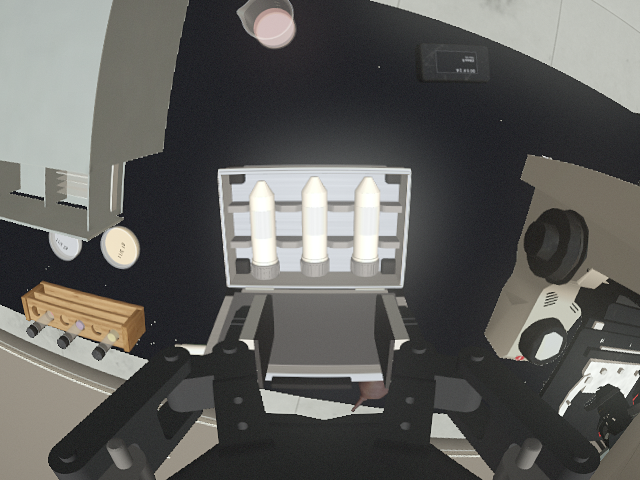

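All three tubes lie in their cradles (columns 263, 315 and 367). The lid leans back with its edge at about row 378, so roughly 1.75 rad. I'll go behind it with the fingers shut.

Request:
apply_moves([
  [0.07, 0.012, 0, 0, 0, 0],
  [0.14, 0.025, 0, 0, 0, 0],
  [0.21, 0.035, 0, 0, 0, 0],
  [0.24, 0.04, 0, 0, 0, 0],
  [0.24, 0.04, 0, 0, 0, 0],
  [0.24, 0.04, 0, 0, 0, 0],
], jaw=0)

```text
time: 22.2
eef_pos: [0.6414, 0.3204, 0.2898]
tcp_rot: [-0.111, 0.994, -0.0, -0.002]
contact_force: [-0.5, -0.4, 0.8]
opening: 0.001
finger_force: 0.0
```

Request:
apply_moves([
  [0, 0, -0.05, 0, 0, 0],
  [0, 0, -0.1, 0, 0, 0],
  [0, 0, -0.14, 0, 0, 0],
  [0, 0, -0.14, 0, 0, 0],
  [0, 0, -0.14, 0, 0, 0],
])

```text
time: 22.82
eef_pos: [0.6426, 0.321, 0.1822]
tcp_rot: [-0.112, 0.994, 0.0, 0.001]
contact_force: [0.3, -0.3, -0.4]
opening: -0.004
finger_force: 0.0
```

```bash
python3 - <<'E'
from h import *
s=ctrl.get_state(); im=ctrl.read_camera("side"); cv2.imwrite("pics/s8.png",im[:,:,::-1])
H=C+.069*hb+[0,0,.02]; z=np.array([0,0,1])
print(s["eef_pos"],s["opening"],s["contact_force"])
for th in np.r_[1.7:-.01:-.1]:
    d=np.cos(th)*-hb+np.sin(th)*z; o=np.sin(th)*hb+np.cos(th)*z
    P=H+.12*d+.010*o+.011*hb+.019*z; print(round(th,1),delta(P,RB,s)[0],P[2].round(3))
E
```

```text
[0.64264012 0.32104362 0.18215341] -0.003945372646748695 [ 0.26791099 -0.27419976 -0.37883543]
1.7 [-0.0585, -0.0115, 0.0032] 0.185
1.6 [-0.073, -0.0148, 0.0056] 0.187
1.5 [-0.0877, -0.0181, 0.0066] 0.187
1.4 [-0.1023, -0.0214, 0.006] 0.187
1.3 [-0.1169, -0.0246, 0.0039] 0.185
1.2 [-0.1312, -0.0278, 0.0004] 0.182
1.1 [-0.145, -0.031, -0.0046] 0.178
1.0 [-0.1583, -0.034, -0.011] 0.173
0.9 [-0.1709, -0.0368, -0.0187] 0.167
0.8 [-0.1827, -0.0394, -0.0276] 0.16
0.7 [-0.1936, -0.0419, -0.0377] 0.152
0.6 [-0.2034, -0.0441, -0.0489] 0.143
0.5 [-0.2121, -0.0461, -0.0611] 0.133
0.4 [-0.2195, -0.0477, -0.074] 0.123
0.3 [-0.2257, -0.0491, -0.0877] 0.112
0.2 [-0.2305, -0.0502, -0.1019] 0.101
0.1 [-0.2339, -0.051, -0.1165] 0.089
-0.0 [-0.2358, -0.0514, -0.1314] 0.077
```

Request:
apply_moves([
  [-0.03, -0.006, 0, 0, 0, 0],
  [-0.058, -0.011, 0.003, 0, 0, 0],
  [-0.073, -0.015, 0.005, 0, 0, 0],
  [-0.088, -0.018, 0.006, 0, 0, 0],
  [-0.102, -0.021, 0.006, 0, 0, 0],
  [-0.117, -0.025, 0.004, 0, 0, 0],
  [-0.131, -0.028, 0, 0, 0, 0],
  [-0.145, -0.031, -0.005, 0, 0, 0],
  [-0.158, -0.034, -0.011, 0, 0, 0],
  [-0.158, -0.034, -0.011, 0, 0, 0],
])

```text
time: 24.12
eef_pos: [0.5141, 0.2929, 0.1699]
tcp_rot: [-0.111, 0.994, -0.0, -0.002]
contact_force: [0.1, 0.4, 0.5]
opening: 0.001
finger_force: 0.1
```

```bash
python3 - <<'E'
from h import *
s=ctrl.get_state(); im=ctrl.read_camera("side")[90:240,190:390]; cv2.imwrite("pics/s9.png",cv2.resize(im[:,:,::-1],None,fx=4,fy=4,interpolation=cv2.INTER_CUBIC))
print(s["time"],s["eef_pos"],s["contact_force"])
H=C+.069*hb+[0,0,.02]; z=np.array([0,0,1])
for th in (1.,.8,.6,.4,.2,.1,0.):
    d=np.cos(th)*-hb+np.sin(th)*z; o=np.sin(th)*hb+np.cos(th)*z
    P=H+.12*d+.010*o+.011*hb+.019*z; print(round(th,1),delta(P,RB,s)[0],P[2].round(3))
E
```

```text
24.125 [0.51409077 0.29292942 0.16990632] [0.07331329 0.36682311 0.47163517]
1.0 [0.0024, 0.0012, 0.0043] 0.173
0.8 [-0.022, -0.0043, -0.0123] 0.16
0.6 [-0.0427, -0.009, -0.0336] 0.143
0.4 [-0.0588, -0.0126, -0.0587] 0.123
0.2 [-0.0698, -0.0151, -0.0866] 0.101
0.1 [-0.0732, -0.0158, -0.1012] 0.089
0.0 [-0.0751, -0.0163, -0.1161] 0.077
```

View pics/s9.png

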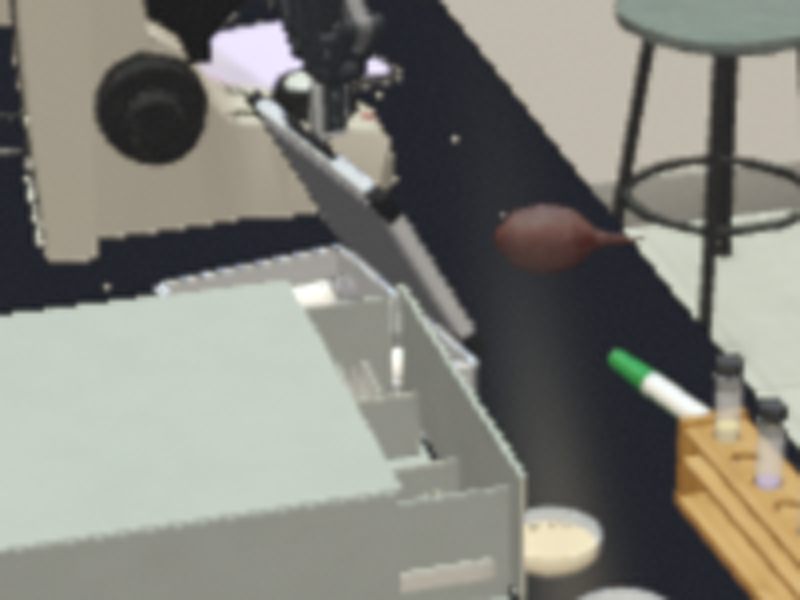

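The lid is following, now at about 1 rad with the fingertip on its outer face. I carry on down and press at the end.

Request:
apply_moves([
  [-0.01, -0.002, -0.004, 0, 0, 0],
  [-0.022, -0.004, -0.012, 0, 0, 0],
  [-0.033, -0.007, -0.022, 0, 0, 0],
  [-0.043, -0.009, -0.034, 0, 0, 0],
  [-0.051, -0.011, -0.046, 0, 0, 0],
  [-0.059, -0.013, -0.059, 0, 0, 0],
  [-0.065, -0.014, -0.072, 0, 0, 0],
  [-0.07, -0.015, -0.087, 0, 0, 0],
  [-0.073, -0.016, -0.101, 0, 0, 0],
  [-0.075, -0.016, -0.109, 0, 0, 0],
  [-0.075, -0.016, -0.116, 0, 0, 0],
  [-0.075, -0.016, -0.118, 0, 0, 0],
  [-0.075, -0.016, -0.118, 0, 0, 0],
])

```text
time: 25.8
eef_pos: [0.4564, 0.2807, 0.0768]
tcp_rot: [-0.111, 0.994, 0.0, 0.0]
contact_force: [-0.2, -0.9, 0.1]
opening: 0.002
finger_force: 0.0
```

Request:
apply_moves([
  [0, 0, -0.002, 0, 0, 0],
  [0, 0, -0.004, 0, 0, 0],
  [0, 0, -0.006, 0, 0, 0],
  [0, 0, -0.006, 0, 0, 0],
])

```text
time: 26.3
eef_pos: [0.456, 0.2807, 0.0719]
tcp_rot: [-0.111, 0.994, 0.0, 0.0]
contact_force: [0.4, -0.8, 0.8]
opening: -0.001
finger_force: 0.2
```

```bash
python3 - <<'E'
from h import *
im=ctrl.read_camera("side")[90:240,190:390]; cv2.imwrite("pics/s10.png",cv2.resize(im[:,:,::-1],None,fx=4,fy=4,interpolation=cv2.INTER_CUBIC))
E
```

```text
(no output)
```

View pics/s10.png

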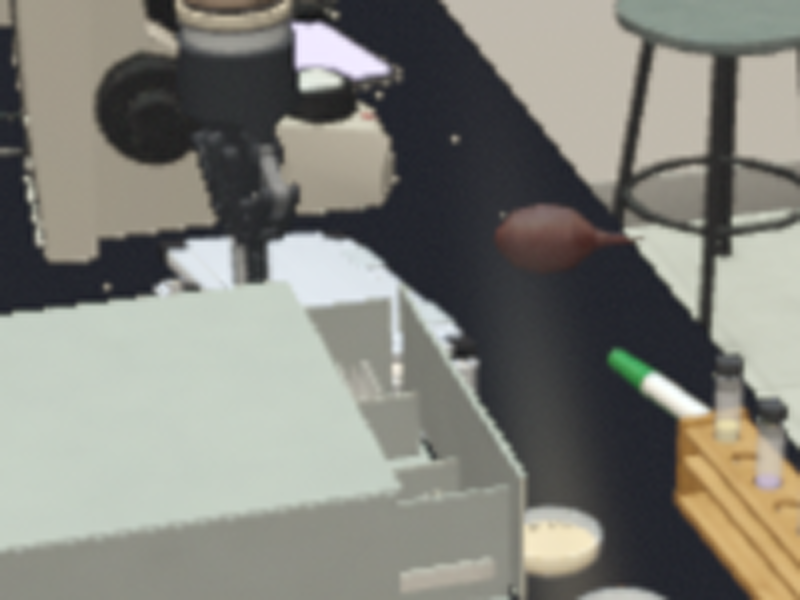

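The lid looks nearly shut, with the fingertip on it near the free edge. I've now viewed 11 pictures, one over the limit of 10, so I'll view no more and go by the force readings. I press on until the rim carries the load.

Request:
apply_moves([
  [0, 0, -0.002, 0, 0, 0],
  [0, 0, -0.004, 0, 0, 0],
  [0, 0, -0.006, 0, 0, 0],
  [0, 0, -0.006, 0, 0, 0],
])

```text
time: 26.85
eef_pos: [0.4561, 0.2807, 0.067]
tcp_rot: [-0.111, 0.994, 0.0, 0.0]
contact_force: [0.5, -0.3, 0.4]
opening: 0.005
finger_force: 0.0
```

```bash
python3 - <<'E'
from h import *
s=ctrl.get_state(); print(ctrl.nose_length,s["eef_pos"],s["contact_force"],s["wrist_torque"],s["joint_efforts"].round(1))
im=ctrl.read_camera("side"); cv2.imwrite("pics/s11.png",im[:,:,::-1])
for r in ctrl.silhouettes("lid","side")[:2]:
    ys,xs=np.nonzero(r["pixels"]); print(r["p"],xs.min(),ys.min(),xs.max(),ys.max(),r["pixels"].sum())
tip=s["eef_pos"]-[0,0,.019]; print("tip px",proj("side",[tip,tip+[0,0,.02]]).round(0).tolist())
H=C+.069*hb+[0,0,.02]; z=np.array([0,0,1])
for th in(0,.1,.2,.3):
    d=np.cos(th)*-hb+np.sin(th)*z; o=np.sin(th)*hb+np.cos(th)*z
    print(th,proj("side",[H+.138*d+y*kb+w*o for y in(-.104,.104) for w in(0,.01)]).round(1).tolist())
print("hinge",proj("side",[H-.104*kb,H-.104*kb+.01*z,H+.104*kb+.01*z]).round(1).tolist())
E
```

```text
0.019 [0.45608925 0.28065797 0.0670448 ] [ 0.49323366 -0.28230901  0.36888676] [-0.02065224 -0.01118076 -0.00160269] [ -0.  -31.1 -24.2   0.    0.    0. ]
0.94 230 148 308 179 627
tip px [[253.0, 173.0], [253.0, 166.0]]
0 [[257.7, 191.4], [257.5, 187.8], [227.8, 160.7], [227.5, 157.4]]
0.1 [[257.6, 186.4], [257.8, 182.7], [227.6, 156.0], [227.7, 152.6]]
0.2 [[258.1, 181.2], [258.6, 177.5], [227.9, 151.3], [228.3, 147.8]]
0.3 [[259.1, 176.0], [260.0, 172.3], [228.7, 146.5], [229.5, 143.0]]
hinge [[307.0, 179.6], [306.9, 176.1], [273.3, 147.8]]
```

```bash
python3 - <<'E'
from h import *
s=ctrl.get_state(); im=ctrl.read_camera("wrist"); cv2.imwrite("pics/w12.png",im[:,:,::-1])
for r in ctrl.silhouettes("lid","wrist")[:2]:
    m=r["pixels"].astype(np.uint8); c=max(cv2.findContours(m,0,2)[0],key=cv2.contourArea)
    print(r["p"],m.sum(),cv2.approxPolyDP(c,4,True)[:,0].tolist())
for r in ctrl.silhouettes("lid","side")[:1]: pass
ctrl.read_camera("side"); m=ctrl.silhouettes("lid","side")[0]["pixels"].astype(np.uint8); c=max(cv2.findContours(m,0,2)[0],key=cv2.contourArea); print("side",cv2.approxPolyDP(c,1.5,True)[:,0].tolist())
H=C+.069*hb+[0,0,.02]; z=np.array([0,0,1])
for th in(0,.1,.2):
    d=np.cos(th)*-hb+np.sin(th)*z; o=np.sin(th)*hb+np.cos(th)*z
    print(th,proj("wrist",[H+r*d+y*kb+.01*o for r,y in((0,.104),(0,-.104),(.138,-.104),(.138,.104),(.149,.035),(.149,-.035))],s).round(1).tolist())
print("tip",proj("wrist",[s["eef_pos"]-[0,0,.019]],s))
E
```

```text
0.68 48549 [[97, 251], [146, 390], [236, 345], [253, 347], [260, 355], [276, 352], [286, 337], [290, 309], [307, 303], [311, 291], [338, 291], [343, 303], [357, 309], [361, 337], [369, 350], [386, 355], [398, 346], [414, 346], [496, 389], [545, 259], [535, 243], [405, 246], [401, 225], [239, 224], [235, 245], [108, 242]]
side [[257, 153], [258, 158], [266, 165], [288, 162], [284, 155], [274, 148], [263, 149]]
0 [[480.1, 434.1], [164.9, 433.5], [111.5, 234.3], [534.0, 235.1], [402.8, 210.6], [242.4, 210.3]]
0.1 [[479.7, 435.0], [165.3, 434.4], [97.9, 246.9], [547.6, 247.8], [410.1, 224.0], [235.1, 223.7]]
0.2 [[479.3, 435.8], [165.7, 435.2], [83.7, 264.0], [561.6, 264.9], [418.1, 243.7], [226.9, 243.3]]
tip [[323.02156808 288.71177567]]
```

The lid silhouette fits about 0.1 rad, so it isn't shut yet and needs about 10 mm more. I keep pressing in small steps.

Request:
apply_moves([
  [0, 0, -0.002, 0, 0, 0],
  [0, 0, -0.004, 0, 0, 0],
  [0, 0, -0.006, 0, 0, 0],
  [0, 0, -0.008, 0, 0, 0],
])

```text
time: 27.7
eef_pos: [0.4559, 0.2807, 0.0608]
tcp_rot: [-0.111, 0.994, 0.0, -0.0]
contact_force: [-1.9, -0.7, 2.1]
opening: 0.0
finger_force: 0.8
```

```bash
cat > lid.py <<'E'
from h import *
s=ctrl.get_state(); im=ctrl.read_camera("wrist")
print(s["time"],s["eef_pos"].round(4),s["contact_force"].round(1))
for r in ctrl.silhouettes("lid","wrist")[:1]:
    m=r["pixels"].astype(np.uint8); c=max(cv2.findContours(m,0,2)[0],key=cv2.contourArea)
    print(r["p"],m.sum(),cv2.approxPolyDP(c,3,True)[:,0].tolist())
H=C+.069*hb+[0,0,.02]; z=np.array([0,0,1])
for th in(0,.05,.1,.15):
  for w in(0,.01):
    d=np.cos(th)*-hb+np.sin(th)*z; o=np.sin(th)*hb+np.cos(th)*z
    print(th,w,proj("wrist",[H+r*d+y*kb+w*o for r,y in((.138,-.104),(.138,.104),(.149,.035),(.149,-.035))],s).round(0).tolist())
E
python3 lid.py
```

```text
27.7 [0.4559 0.2807 0.0608] [-1.9 -0.7  2.1]
0.75 49032 [[545, 252], [530, 242], [409, 246], [402, 242], [404, 230], [399, 223], [241, 222], [236, 228], [234, 245], [108, 241], [99, 248], [98, 256], [143, 391], [234, 345], [251, 346], [262, 354], [277, 350], [284, 339], [290, 307], [306, 302], [309, 292], [338, 291], [342, 303], [351, 303], [358, 309], [362, 339], [369, 350], [385, 355], [398, 345], [412, 345], [500, 389]]
0 0 [[115.0, 233.0], [530.0, 233.0], [401.0, 209.0], [244.0, 209.0]]
0 0.01 [[105.0, 239.0], [540.0, 240.0], [406.0, 215.0], [239.0, 215.0]]
0.05 0 [[108.0, 237.0], [537.0, 238.0], [404.0, 214.0], [241.0, 214.0]]
0.05 0.01 [[98.0, 245.0], [547.0, 246.0], [409.0, 221.0], [235.0, 221.0]]
0.1 0 [[101.0, 243.0], [544.0, 244.0], [408.0, 220.0], [237.0, 220.0]]
0.1 0.01 [[91.0, 252.0], [554.0, 253.0], [413.0, 229.0], [231.0, 229.0]]
0.15 0 [[94.0, 250.0], [551.0, 251.0], [412.0, 227.0], [233.0, 227.0]]
0.15 0.01 [[83.0, 261.0], [562.0, 262.0], [418.0, 239.0], [227.0, 239.0]]
```

Request:
apply_moves([
  [0, 0, -0.002, 0, 0, 0],
  [0, 0, -0.004, 0, 0, 0],
  [0, 0, -0.006, 0, 0, 0],
  [0, 0, -0.006, 0, 0, 0],
])

```text
time: 28.3
eef_pos: [0.4562, 0.2806, 0.0559]
tcp_rot: [-0.111, 0.994, 0.0, 0.0]
contact_force: [-0.3, 0.0, -0.2]
opening: 0.004
finger_force: 0.0
```

```bash
python3 lid.py
```

```text
28.3 [0.4562 0.2806 0.0559] [-0.3  0.  -0.2]
0.68 50775 [[544, 248], [534, 240], [404, 242], [403, 225], [398, 219], [242, 219], [237, 224], [236, 242], [107, 240], [98, 247], [141, 394], [233, 345], [250, 346], [262, 355], [278, 350], [285, 339], [289, 310], [297, 303], [306, 303], [310, 291], [338, 291], [342, 303], [352, 303], [358, 310], [362, 339], [369, 350], [384, 355], [397, 346], [414, 346], [502, 391], [538, 280]]
0 0 [[110.0, 235.0], [535.0, 236.0], [403.0, 211.0], [242.0, 211.0]]
0 0.01 [[100.0, 242.0], [546.0, 243.0], [408.0, 217.0], [237.0, 217.0]]
0.05 0 [[103.0, 240.0], [542.0, 241.0], [407.0, 216.0], [238.0, 216.0]]
0.05 0.01 [[93.0, 248.0], [553.0, 249.0], [412.0, 224.0], [233.0, 224.0]]
0.1 0 [[96.0, 246.0], [549.0, 247.0], [411.0, 223.0], [234.0, 222.0]]
0.1 0.01 [[85.0, 256.0], [560.0, 257.0], [417.0, 233.0], [228.0, 232.0]]
0.15 0 [[89.0, 253.0], [557.0, 254.0], [415.0, 230.0], [230.0, 230.0]]
0.15 0.01 [[77.0, 264.0], [568.0, 265.0], [421.0, 243.0], [224.0, 242.0]]
```

Request:
apply_moves([
  [0, 0, -0.002, 0, 0, 0],
  [0, 0, -0.004, 0, 0, 0],
  [0, 0, -0.006, 0, 0, 0],
  [0, 0, -0.006, 0, 0, 0],
])

```text
time: 28.9
eef_pos: [0.4563, 0.2807, 0.0539]
tcp_rot: [-0.112, 0.994, -0.0, -0.001]
contact_force: [-6.5, -3.6, 15.8]
opening: -0.0
finger_force: 7.6
```

```bash
python3 lid.py
```

```text
28.9 [0.4563 0.2807 0.0539] [-6.5 -3.6 15.8]
0 0 [[108.0, 236.0], [537.0, 237.0], [404.0, 212.0], [241.0, 212.0]]
0 0.01 [[98.0, 243.0], [548.0, 244.0], [409.0, 218.0], [236.0, 218.0]]
0.05 0 [[101.0, 241.0], [544.0, 242.0], [408.0, 217.0], [237.0, 217.0]]
0.05 0.01 [[90.0, 249.0], [555.0, 250.0], [413.0, 225.0], [231.0, 225.0]]
0.1 0 [[94.0, 247.0], [552.0, 248.0], [412.0, 224.0], [233.0, 223.0]]
0.1 0.01 [[83.0, 257.0], [563.0, 258.0], [418.0, 234.0], [227.0, 233.0]]
0.15 0 [[86.0, 254.0], [559.0, 255.0], [416.0, 232.0], [229.0, 231.0]]
0.15 0.01 [[75.0, 266.0], [570.0, 267.0], [422.0, 244.0], [222.0, 244.0]]
```

The force now rises sharply, so the lid is on a stop. I press a little more, then lift clear and check.

Request:
apply_moves([
  [0, 0, -0.002, 0, 0, 0],
  [0, 0, -0.003, 0, 0, 0],
  [0, 0, -0.003, 0, 0, 0],
])

```text
time: 29.38
eef_pos: [0.4564, 0.2808, 0.0538]
tcp_rot: [-0.112, 0.994, -0.001, -0.001]
contact_force: [-12.2, -5.7, 27.7]
opening: 0.001
finger_force: 13.8
```

Request:
apply_moves([
  [0, 0, 0.03, 0, 0, 0],
  [0, 0, 0.09, 0, 0, 0],
  [-0.02, 0, 0.16, 0, 0, 0],
  [-0.03, 0, 0.22, 0, 0, 0],
  [-0.03, 0, 0.28, 0, 0, 0],
  [-0.03, 0, 0.28, 0, 0, 0],
  [-0.03, 0, 0.28, 0, 0, 0],
])

```text
time: 30.25
eef_pos: [0.4318, 0.2805, 0.272]
tcp_rot: [-0.111, 0.994, 0.0, -0.0]
contact_force: [-0.1, 0.0, -0.3]
opening: -0.005
finger_force: 0.0
```

```bash
sed -i 's/,.05,.1,.15)/,.05)/' lid.py; python3 lid.py; python3 - <<'E'
from h import *
ctrl.read_camera("top"); im=ctrl.read_camera("side"); 
H=C+.069*hb+[0,0,.02]; z=np.array([0,0,1])
for nme in("top","side"):
    for r in ctrl.silhouettes("lid",nme)[:1]:
        m=r["pixels"].astype(np.uint8); c=max(cv2.findContours(m,0,2)[0],key=cv2.contourArea)
        print(nme,r["p"],m.sum(),cv2.approxPolyDP(c,1.5,True)[:,0].tolist())
    for th in(0,.05): 
        d=np.cos(th)*-hb+np.sin(th)*z; o=np.sin(th)*hb+np.cos(th)*z
        print(th,proj(nme,[H+r*d+y*kb+.01*o for r,y in((0,.104),(0,-.104),(.138,-.104),(.138,.104))]).round(1).tolist())
E
```

```text
30.25 [0.4318 0.2805 0.272 ] [-0.1  0.  -0.3]
0.98 23487 [[216, 195], [227, 314], [286, 317], [294, 305], [305, 303], [308, 294], [316, 290], [337, 292], [340, 302], [355, 306], [361, 317], [409, 314], [418, 196], [355, 194], [351, 185], [284, 184], [278, 194]]
0 0 [[218.0, 193.0], [418.0, 193.0], [353.0, 181.0], [283.0, 181.0]]
0 0.01 [[215.0, 195.0], [421.0, 195.0], [353.0, 183.0], [282.0, 183.0]]
0.05 0 [[216.0, 194.0], [420.0, 194.0], [353.0, 183.0], [282.0, 183.0]]
0.05 0.01 [[214.0, 197.0], [423.0, 197.0], [354.0, 185.0], [281.0, 185.0]]
top 0.71 3296 [[237, 218], [175, 225], [176, 238], [181, 241], [191, 239], [194, 242], [195, 252], [192, 255], [179, 261], [183, 277], [188, 281], [213, 278], [219, 273], [239, 272], [242, 270]]
0 [[154.6, 227.7], [236.7, 218.7], [241.1, 272.2], [157.2, 281.6]]
0.05 [[154.6, 227.5], [236.7, 218.5], [240.7, 271.5], [156.4, 280.9]]
side 0.81 616 [[287, 162], [284, 156], [275, 149], [231, 158], [232, 161], [260, 159], [266, 165]]
0 [[273.3, 147.8], [306.9, 176.1], [257.5, 187.8], [227.5, 157.4]]
0.05 [[273.5, 147.8], [307.1, 176.1], [257.6, 185.2], [227.5, 155.0]]
```

The silhouette fits a lid angle of about 0. To check for a residual gap I touch the lid near the edge and again near the hinge, and compare the heights.

Request:
apply_moves([
  [0, 0, -0.07, 0, 0, 0],
  [0, 0, -0.14, 0, 0, 0],
  [0, 0, -0.21, 0, 0, 0],
  [0, 0, -0.25, 0, 0, 0],
  [0, 0, -0.265, 0, 0, 0],
  [0, 0, -0.272, 0, 0, 0],
  [0, 0, -0.278, 0, 0, 0],
  [0, 0, -0.278, 0, 0, 0],
])

```text
time: 31.55
eef_pos: [0.4331, 0.2811, 0.054]
tcp_rot: [-0.112, 0.994, 0.0, 0.0]
contact_force: [-5.5, -2.2, 10.7]
opening: -0.001
finger_force: 5.3
```

Request:
apply_moves([
  [0, 0, 0.03, 0, 0, 0],
  [0.055, 0.012, 0.03, 0, 0, 0],
  [0.11, 0.025, 0.03, 0, 0, 0],
  [0.11, 0.025, 0.015, 0, 0, 0],
  [0.11, 0.025, 0.007, 0, 0, 0],
  [0.11, 0.025, 0, 0, 0, 0],
  [0.11, 0.025, 0, 0, 0, 0],
])

```text
time: 32.42
eef_pos: [0.5191, 0.3005, 0.054]
tcp_rot: [-0.112, 0.994, -0.001, -0.001]
contact_force: [-7.3, -3.9, 15.9]
opening: 0.0
finger_force: 8.1
```

Both touches give 54.0 mm, so the lid is flat and fully shut. I retract.

Request:
apply_moves([
  [0, 0, 0.05, 0, 0, 0],
  [0, 0, 0.12, 0, 0, 0],
  [0, 0, 0.2, 0, 0, 0],
  [0, 0, 0.25, 0, 0, 0],
  [0, 0, 0.25, 0, 0, 0],
  [0, 0, 0.25, 0, 0, 0],
])

```text
time: 33.17
eef_pos: [0.5187, 0.3004, 0.2492]
tcp_rot: [-0.112, 0.994, -0.0, -0.001]
contact_force: [-0.5, 0.0, -0.8]
opening: -0.002
finger_force: 0.0
```

```bash
python3 - <<'E'
from h import *
im=ctrl.read_camera("side")
print([(round(r["p"],2),np.array(r["xy"])*[640,480]) for r in ctrl.boxes_of("slim_tube_mid","side")],[(round(r["p"],2),np.array(r["xy"])*[640,480]) for r in ctrl.boxes_of("tube_a_mid","side")],ctrl.get_state()["contact_force"])
print(ctrl.sign_off())
E
```

```text
[(0.57, array([384.832, 284.208]))] [] [0.28712055 1.11812103 0.12935517]
the job is handed in; nothing more can be done
None
```

The job is handed in at about 33 s: both wide tubes are in their cradles, the lid is shut (same touch height near edge and hinge), and the slim and packed tubes are in place; I viewed 11 pictures, one over the limit of 10.

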